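Stand the bone folder in the open bore of the tool block

TASK

Put the bone folder away upright, point end down, in the wooden tool block: only one of its three bores is still open to the bottom, the other two have a broken stub stuck part-way down, so feel for the right one and leave the folder fully home in it. It lies flat, so first drop it point end down into the steel cup, let go of it there, and take it again by its upper end. Leave the small things lying about where they are.

Things in the scene. Friction and masses are not known exactly. Their poses are not given: they have to be found in the camera images.
- bone_folder: Loose pale bone folder, a flat smooth stick 153 mm long, 21 mm wide, 8 mm thick, about 30 g, lying flat on the table at any heading. Origin at mid-length and mid-width on its underside; x runs along its length towards the point end, y across its width, z out of its flat face (up as it lies).
- point_end (a point): Tip of the point end of the folder, the end that narrows over its last 25 mm, on the centre line of the folder, 76.5 mm from its middle (folder x = +76.5 mm, z = 4 mm). This end goes down, into the cup and into the bore.
- butt_end (a point): Middle of the blunt, square-cut butt end of the folder, on the centre line of the folder, 76.5 mm from its middle (folder x = -76.5 mm, z = 4 mm). This blunt end stays uppermost; it is the end to hold when standing the folder up.
- cup: Plain upright steel cup for parking the folder, fixed to the table: outer diameter 76 mm, inner diameter 70 mm, rim 95 mm above the table, inner floor 6 mm above it. Origin at the centre of its underside, z up. A folder let go in it comes to rest leaning on the rim, about 35 degrees from upright, and its upper 44 mm stands clear of the rim.
- tool_block: Wooden tool block, fixed to the table: a pale block 56 x 160 mm with its top 80 mm above the table, on a dark base board 100 x 200 x 15 mm. Three round bores in a row along its y axis, 50 mm apart. Origin at the centre of the underside of the base board, z up.
- bore_1 (a point): Centre of the mouth of the first bore of the tool block (block y = +50 mm), in the top face, 80 mm above the table. Bore 25 mm in diameter with a 2 mm chamfer. Two of the three bores are blocked 28 mm below the mouth; the third is open to 63 mm below the mouth. Which one is open changes each time and is not told; all three mouths look alike.
- bore_2 (a point): Centre of the mouth of the middle bore of the tool block (block y = 0 mm), in the top face, 80 mm above the table. Bore 25 mm in diameter with a 2 mm chamfer. Two of the three bores are blocked 28 mm below the mouth; the third is open to 63 mm below the mouth. Which one is open changes each time and is not told; all three mouths look alike.
- bore_3 (a point): Centre of the mouth of the third bore of the tool block (block y = -50 mm), in the top face, 80 mm above the table. Bore 25 mm in diameter with a 2 mm chamfer. Two of the three bores are blocked 28 mm below the mouth; the third is open to 63 mm below the mouth. Which one is open changes each time and is not told; all three mouths look alike.
- pencil: Bystander, loose: green pencil, 152 mm long, 7 mm thick. Origin at the centre of its underside, y along it.
- wax_block: Bystander, loose: round yellow wax cake, 51 mm across, 17 mm high. Origin at the centre of its underside.
- key_case: Bystander, loose: black leather key case 47 x 62 x 14 mm. Origin at the centre of its underside.
- slicker: Bystander, loose: small turned wooden edge slicker lying down, 53 mm long, 17 mm thick. Origin at the centre of its underside, x along it.
Not all that is in view belongs to the job. Of the things that look like the bone_folder, the larger one is meant.

How it is judged:
On the way:
1. the bone folder stands parked in the steel cup, point end down, and the fingers have let go of it (horizontal distance between point_end and cup below 0.036 m and z of point_end in the frame of cup below 0.03 m and z of butt_end in the frame of cup above 0.095 m and contact force between the fingers and bone_folder below 0.1 N), for 0.2 s.
At the end, for the whole second after the job is handed in: The bone folder stands, let go and at rest, point end down and within 17 degrees of upright, in the open bore of the tool block: its point end is within 12 mm (seen from above) of a bore's centre and lower than 27 mm above the table (bore floor 17 mm) ((horizontal distance between point_end and bore_1 below 0.012 m or horizontal distance between point_end and bore_2 below 0.012 m or horizontal distance between point_end and bore_3 below 0.012 m) and z of point_end in the frame of tool_block below 0.027 m and angle between bone_folder's own x axis and vertical above 2.8416 rad and linear speed of bone_folder below 0.02 m/s and contact force between the fingers and bone_folder below 0.1 N); the robot touches nothing.
It fails at once if the pencil is moved by more than 30 mm (distance of pencil from where it was at the start of the episode above 0.03 m).
It fails at once if the wax block is moved by more than 30 mm (distance of wax_block from where it was at the start of the episode above 0.03 m).
It fails at once if the key case is moved by more than 30 mm (distance of key_case from where it was at the start of the episode above 0.03 m).
It fails at once if the slicker is moved by more than 30 mm (distance of slicker from where it was at the start of the episode above 0.03 m).
It also fails if it takes over 64 s, if anything falls off the work surface, if the arm or the gripper's body presses on something with over 40 N, if the wrist force passes 120 N, or if a joint passes its speed limit or range.

ROBOT

A 6-joint arm with a two-finger parallel gripper is mounted at the origin on the work surface; the furniture and walls round the work are solid. World frame = base frame: x ahead of the robot, y to its left, z up, the work surface at z = 0. Lengths are in m, angles in rad, forces in N, time in s.
With the tool pointing down it reaches from about 0.25 to 0.725 m from the base axis. Payload 4 kg.
Tool frame: the origin (TCP) lies at the very end of the fingers, on their centre line; the grasp point (between the pads) lies 19 mm behind it; z points along the fingers, y is the line along which they close (so a half turn about z gives the same grasp; the last joint's range is limited). The gripper opens to 85 mm and grips with 20 to 120 N. Pads are 22 mm wide; open, the fingers measure 114 mm over their backs; the gripper's body (76 mm by 85 mm) begins 54 mm behind the grasp point. The pads swing forward as they close: fully open they stand 13 mm farther back than shut.
Start: joints at [-1.259, 0.241, 0.005, 1.335, 0, 1.571], TCP at [0.153, -0.476, 0.231] pointing down, gripper open.
Joint ranges: [-2.72, 2.72], [-1.05, 1.87], [-1.09, 1.28], [-1.99, 2.15], [-1.42, 1.44], [-3.14, 3.14]. Speed limits (rad/s): [2.79, 2.79, 3.14, 3.14, 3.14, 3.14].

INTERFACE

Orientations are given as a unit quaternion [x, y, z, w].
In Python, from workcell import bot, vision, workorder, boxes_of gives the robot as it stands.
- The arm moves only by the tool send_rows, never from a script. Its argument "motion" is text: rows parted by semicolons, each of 5 numbers parted by spaces: the closure, from -1 (fully open) to 1 (shut), so that 0 is half open, then the shift along the tool's x, y, z in cm, then the turn about the tool's z in rad. In form: claw x y z twist; .... A call has 1 to 5 rows; each row is the pose to reach, as a shift and turn from the pose commanded when the call began, along the tool's axes at that moment; what a row does not reach only later rows make up. A row lasts 1/10 s, in which the tool goes at most 50 mm and 8.59 degrees, less where a joint would pass 70% of its speed; a pose out of reach is approached as far as the arm can. A call with a gripper value outside its range is refused whole. The fingers move at their own pace and stop on an object; the grip force is fixed at half the most. Time passes only in rows, so rows that repeat a pose let the fingers close. It gives the time, the measured TCP pose, the force, the opening and the grip force at its end, in the units of the state.
- bot.get_obs(): the state, without advancing time (a new reading comes with each control period).
- vision.camera(name): name is "scene" or "top" or "wrist"; returns the picture (420x560x3 uint8, red, green, blue); there is no depth.
- vision.camera_model(name): a dict with "fov_y" (degrees; the focal length in pixels is half the picture's height over the tangent of half this angle, whatever the lens; pixels are square), "cx", "cy" (the principal point, pixels), "world_from_camera" (4x4, takes a point from camera to world coordinates); the wrist camera has in their place "hand_eye" (4x4, takes a point from camera to tool coordinates, whose origin is the TCP and whose axes are the flange's). Camera axes: x right, y down, z forward; pixel columns grow to the right and rows downward; lengths in m; the calibration is good to about 2 mm. A picture is of the moment at which its call begins: read the wrist's pose just before it. camera_model takes no time and is no camera call.
- workorder.job_done(): hands the job in; it is judged then, once.
Trained networks look in the newest picture that a camera, given by its name, has taken for a name from the list of things; names that differ only in an ending like _2 or _b are one class to them, and where a whole thing is asked for, a point or a joint stands for the part that bears it (a point fixed in the world has none). Each returns a list of dicts, best first, with "conf" (0 to 1); they miss things now and then, are a little off and sometimes report something else, mostly with a low value. They report only what shows in the picture. A call takes as long as a camera call. They do not tell look-alikes from the thing itself.
- boxes_of(camera, target): "rect" ([centre column, centre row, width, height] in pixels, round what is visible of it).
The state is a dict: "clock": time; "joint_pos": joint angles; "joint_vel": joint speeds; "tau": joint torques, N m; "eef_pos": TCP position; "tool_rot": TCP orientation; "ft_force": force on the tool from outside, world axes, zero at the start; "ft_torque": the same for the moment, N m; "grip_width": finger opening in m; "grasp_force": force on a finger pad.
Only numpy, scipy, OpenCV 4.12 (cv2) and the standard library are available. Lean on these libraries where they do the work, as an engineer would, in place of code of your own. Each camera call takes 0.05 s, during which the arm holds its last target. There are 200 camera calls.

## Working session

There is one attempt and no reset: what is moved stays moved. The work goes in short steps, Python scripts to look and compute and a tool call to move; the robot and the scene stay as the last step left them, time stands still between calls to the robot, and variables do not carry over. Pictures are saved under pics/ and viewed, at most 10 in all, crops included, and the job is handed in when it is done.

Besides the shell and the picture viewer there is one more tool, called after ">>>" as name(argument=value, ...), one argument or row to a line, values as JSON. send_rows: Moves the arm, as the interface text tells. Its arguments: {"type":"object","properties":{"motion":{"type":"string"}},"required":["motion"]}

```bash
mkdir -p pics; ls; python3 - <<'E'
from workcell import bot, vision, workorder, boxes_of
import cv2, numpy as np
for n in ["top","scene"]:
    im=vision.camera(n); cv2.imwrite(f"pics/{n}0.png",im[:,:,::-1])
    m=vision.camera_model(n); print(n,m)
    for t in ["bone_folder","cup","tool_block","pencil","wax_block","key_case","slicker"]:
        print(t,[(np.round(d["rect"]).tolist(),round(d["conf"],2)) for d in boxes_of(n,t)][:4])
print(vision.camera_model("wrist")); print(bot.get_obs())
E
```

```text
pics
top {'fov_y': 57.659607717062975, 'cx': 277.27137974108115, 'cy': 205.67096838098342, 'world_from_camera': array([[-0.02047855, -0.99001853,  0.13944151,  0.34759084],
       [-0.99976615,  0.0212471 ,  0.00402505,  0.02488892],
       [-0.00694761, -0.13932647, -0.99022213,  1.05707075],
       [ 0.        ,  0.        ,  0.        ,  1.        ]])}
bone_folder [([193.0, 210.0, 21.0, 50.0], 0.57), ([143.0, 211.0, 36.0, 17.0], 0.47), ([388.0, 180.0, 78.0, 43.0], 0.2)]
cup []
tool_block [([386.0, 181.0, 73.0, 40.0], 0.59)]
pencil [([249.0, 259.0, 49.0, 14.0], 0.64), ([274.0, 207.0, 28.0, 29.0], 0.4)]
wax_block [([328.0, 247.0, 16.0, 22.0], 0.82)]
key_case [([239.0, 154.0, 22.0, 24.0], 0.58)]
slicker [([315.0, 157.0, 6.0, 15.0], 0.65)]
scene {'fov_y': 46.068078663475916, 'cx': 284.1663670682637, 'cy': 199.52203258050082, 'world_from_camera': array([[-0.5734194 , -0.44698128,  0.68658424, -0.39019952],
       [-0.81924626,  0.30765528, -0.4839254 ,  0.67805639],
       [ 0.00507432, -0.83997379, -0.54260325,  0.78469404],
       [ 0.        ,  0.        ,  0.        ,  1.        ]]
[... 851 characters left out ...]
': array([-1.25900541e+00,  2.40559569e-01,  5.06155431e-03,  1.33520824e+00,
       -2.32921914e-05,  1.57082001e+00]), 'joint_vel': array([ 8.26403767e-04,  3.54837775e-04, -7.00465955e-04, -3.36450441e-04,
        5.44621102e-05, -1.12127802e-04]), 'tau': array([ 6.92721951e-04, -3.72152531e+01,  2.52678806e+01,  9.74606119e-04,
        8.38193046e-06, -4.47291654e-06]), 'eef_pos': array([ 0.15338328, -0.47592033,  0.23135022]), 'tool_rot': array([ 9.87874731e-01,  1.55253060e-01, -4.51143485e-06,  4.63005130e-05]), 'ft_force': array([ 0.26289531, -0.36902565, -0.57318696]), 'ft_torque': array([-0.01589055,  0.02418657, -0.01704753]), 'grasp_force': 0.0, 'grip_width': 0.08531916346007529}
```

```bash
python3 - <<'E'
import cv2
a=cv2.imread("pics/top0.png"); c=a[120:290,110:440]; cv2.imwrite("pics/c0.png",cv2.resize(c,None,fx=2.4,fy=2.4,interpolation=cv2.INTER_CUBIC))
E
```

```text
(no output)
```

View pics/c0.png

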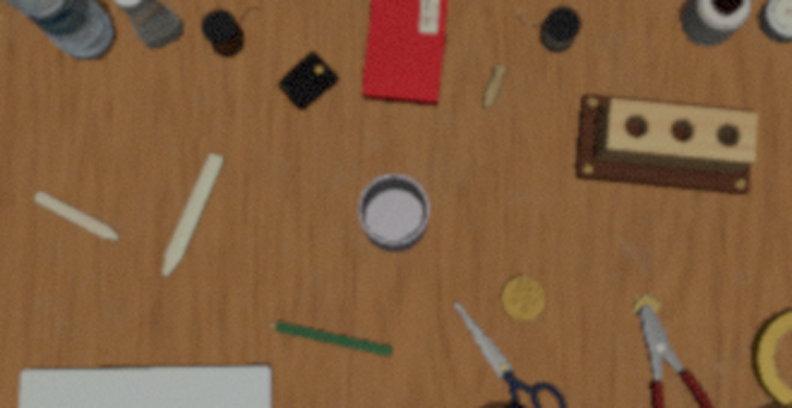

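View pics/scene0.png

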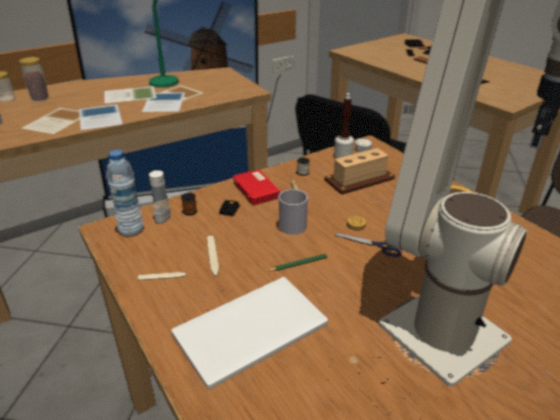

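Look-alikes in the top picture: one stick at (193,210), about 54 px long, and one at (143,211), about 40 px long. The larger one at (193,210) is meant, with its point towards the robot at about (180,233). The crop shows both clearly. The cup rim is near (274,207) and the bores are near (375,172), (394,174) and (413,176).

```bash
cat > h.py <<'E'
import numpy as np, cv2
from scipy.spatial.transform import Rotation as R
from workcell import bot, vision, workorder, boxes_of
def ray(name,uv,z,obs=None):
    m=vision.camera_model(name); f=210/np.tan(np.radians(m["fov_y"]/2))
    d=np.array([(uv[0]-m["cx"])/f,(uv[1]-m["cy"])/f,1])
    if name=="wrist":
        obs=obs or bot.get_obs(); T=np.eye(4); T[:3,:3]=R.from_quat(obs["tool_rot"]).as_matrix(); T[:3,3]=obs["eef_pos"]; T=T@m["hand_eye"]
    else: T=m["world_from_camera"]
    d=T[:3,:3]@d; o=T[:3,3]
    return o+d*(z-o[2])/d[2]
def totool(p,obs=None):   # world target -> tool shift, cm
    obs=obs or bot.get_obs(); return R.from_quat(obs["tool_rot"]).inv().apply(np.asarray(p)-obs["eef_pos"])*100
E
python3 - <<'E'
from h import *
c=lambda u,v:(110+u/2.4,120+v/2.4)
r=lambda *a:np.round(ray("top",c(*a[:2]),a[2])*1000).tolist()
p,b=r(167,274,8),r(216,156,8); print("folder",p,b,np.hypot(p[0]-b[0],p[1]-b[1]))
p2,b2=r(118,238,5),r(36,196,5);print("small",np.hypot(p2[0]-b2[0],p2[1]-b2[1]))
print("cup",r(394,210,95))
for q in [(636,126),(682,130),(728,134)]: print("bore",r(*q,80))
print("pencil",r(276,324,5),r(391,351,5),"wax",r(524,298,15),"key",r(308,80,10),"slick",r(500,68,10),r(488,105,10))
# refine folder by segmentation
im=cv2.imread("pics/top0.png"); h=cv2.cvtColor(im,cv2.COLOR_BGR2HSV)[175:245,160:225]
mk=((h[...,1]<90)&(h[...,2]>120)).astype(np.uint8); n,l,s,ce=cv2.connectedComponentsWithStats(mk); k=1+np.argmax(s[1:,4])
ys,xs=np.nonzero(l==k); pts=np.c_[xs+160,ys+175].astype(np.float32); print(s[k],cv2.minAreaRect(pts))
w=np.array([ray("top",q,8)[:2] for q in pts]); rc=cv2.minAreaRect((w*1000).astype(np.float32)); print(rc); print(bot.get_obs()["clock"])
E
```

```text
folder [-144.0, -1793.0, 8000.0] [-1048.0, -1428.0, 8000.0] 974.9056364592421
small 410.6494855713325
cup [-12439.0, -1138.0, 95000.0]
bore [-17398.0, 20481.0, 80000.0]
bore [-16950.0, 24496.0, 80000.0]
bore [-16503.0, 28504.0, 80000.0]
pencil [292.0, -538.0, 5000.0] [416.0, -48.0, 5000.0] wax [-163.0, 1795.0, 15000.0] key [-2208.0, -926.0, 10000.0] slick [-2289.0, 1009.0, 10000.0] [-1910.0, 876.0, 10000.0]
[ 18   9  25  51 395] ((189.3147735595703, 209.1376953125), (7.787337303161621, 54.625877380371094), 23.629377365112305)
((-604.8361206054688, -1619.629638671875), (145.02523803710938, 999.9696655273438), 66.97834014892578)
0.8
```

```bash
python3 - <<'E'
from h import *
c=lambda u,v:(110+u/2.4,120+v/2.4)
r=lambda *a:np.round(ray("top",c(*a[:2]),a[2]/1000)*1000).tolist()
p,b=r(167,274,8),r(216,156,8); print("folder",p,b,np.hypot(p[0]-b[0],p[1]-b[1]))
p2,b2=r(118,238,5),r(36,196,5);print("small",p2,b2,np.hypot(p2[0]-b2[0],p2[1]-b2[1]))
print("cup",r(394,210,95))
for q in [(636,126),(682,130),(728,134)]: print("bore",r(*q,80))
print("pencil",r(276,324,5),r(391,351,5),"wax",r(524,298,15),"key",r(308,80,10),"slick",r(500,68,10),r(488,105,10))
E
```

```text
folder [422.0, 300.0, 8.0] [558.0, 244.0, 8.0] 147.07821048680188
small [465.0, 358.0, 5.0] [516.0, 455.0, 5.0] 109.59014554237986
cup [479.0, 37.0, 95.0]
bore [567.0, -228.0, 80.0]
bore [562.0, -278.0, 80.0]
bore [556.0, -328.0, 80.0]
pencil [362.0, 175.0, 5.0] [329.0, 44.0, 5.0] wax [386.0, -107.0, 15.0] key [647.0, 136.0, 10.0] slick [656.0, -90.0, 10.0] [612.0, -75.0, 10.0]
```

>>> send_rows(
  motion="-1 14.9 -14.2 0 -0.61; -1 14.9 -14.2 0 -0.61; -1 14.9 -14.2 0 -0.61; -1 14.9 -14.2 0 -0.61; -1 14.9 -14.2 0 -0.61",
)

```text
clock: 1.3
eef_pos: [0.253, -0.2909, 0.2315]
tool_rot: [0.894, 0.449, 0.001, -0.001]
ft_force: [0.1, -1.5, 0.5]
grip_width: 0.0856
grasp_force: 0.0
```

>>> send_rows(
  motion="-1 20.4 -3.1 0 -0.61; -1 20.4 -3.1 0 -0.61; -1 20.4 -3.1 0 -0.61; -1 20.4 -3.1 0 -0.61; -1 20.4 -3.1 0 -0.61",
)

```text
clock: 1.8
eef_pos: [0.3523, -0.11, 0.2316]
tool_rot: [0.717, 0.697, 0.001, 0.0]
ft_force: [-0.1, -0.0, 0.4]
grip_width: 0.0851
grasp_force: 0.0
```

>>> send_rows(
  motion="-1 18.5 9.1 0 -0.61; -1 18.5 9.1 0 -0.61; -1 18.5 9.1 0 -0.61; -1 18.5 9.1 0 -0.61; -1 18.5 9.1 0 -0.61",
)

```text
clock: 2.3
eef_pos: [0.4509, 0.0707, 0.231]
tool_rot: [0.477, 0.879, 0.001, 0.0]
ft_force: [-0.2, -1.6, -0.9]
grip_width: 0.0856
grasp_force: 0.0
```

>>> send_rows(
  motion="-1 9.9 18 0 -0.61; -1 9.9 18 0 -0.61; -1 9.9 18 0 -0.61; -1 9.9 18 0 -0.61; -1 9.9 18 0 -0.61; ",
)

```text
clock: 2.8
eef_pos: [0.5485, 0.251, 0.229]
tool_rot: [0.192, 0.981, 0.0, -0.0]
ft_force: [0.1, 0.2, -0.6]
grip_width: 0.0854
grasp_force: 0.0
```

```bash
python3 - <<'E'
from h import *
o=bot.get_obs(); print(o["eef_pos"],o["tool_rot"],o["joint_pos"])
im=vision.camera("wrist"); cv2.imwrite("pics/w1.png",im[:,:,::-1])
print([(np.round(d["rect"]).tolist(),round(d["conf"],2)) for d in boxes_of("wrist","bone_folder")])
E
```

```text
[0.54846992 0.2509531  0.22899875] [ 1.92128327e-01  9.81369713e-01  2.84463221e-05 -4.37176790e-04] [4.28836102e-01 4.51513933e-01 3.01290661e-01 1.42125041e+00
 5.55802673e-04 8.15496789e-01]
[([82.0, 313.0, 14.0, 20.0], 0.6), ([375.0, 86.0, 93.0, 26.0], 0.59)]
```

View pics/w1.png

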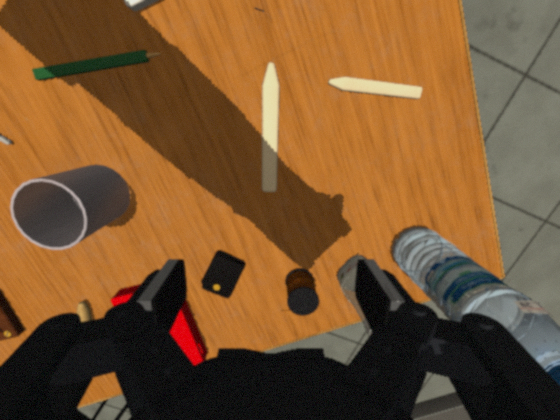

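The folder points straight up in the picture, with its point at (270,63) and its butt at (269,191). The look-alike is at the right and the bottles are below the folder.

```bash
python3 - <<'E'
from h import *
for n,uv,z in [("point",(270.5,63),.004),("butt",(269,191),.006),("butt_l",(262,189),.008),("butt_r",(277,189),.008),("jar",(302,300),.02),("bottlecap",(410,240),.03),("bottlebase",(520,320),.0),("cup",(50,207),.095)]:
    p=ray("wrist",uv,z); print(n,np.round(p*1000),np.round(totool(p),1))
E
```

```text
point [419. 299.   4.] [13.8 -0.1 22.6]
butt [558. 240.   6.] [-1.4 -0.3 22.4]
butt_l [552. 233.   8.] [-1.1 -1.2 22.2]
butt_r [559. 250.   8.] [-1.1  0.8 22.2]
jar [719. 224.  20.] [-16.8   4.4  21. ]
bottlecap [681. 384.  30.] [-7.2 17.8 19.9]
bottlebase [891. 516.   0.] [-21.6  38.   22.9]
cup [470.  38.  95.] [ -0.9 -22.2  13.5]
```

>>> send_rows(
  motion="-1 0 -0.2 5 0; -1 0 -0.2 10 0; -1 0 -0.2 15 0; -0.3 0 -0.2 19 0; 0 0 -0.2 21.5 0",
)

```text
clock: 3.4
eef_pos: [0.543, 0.2422, 0.0135]
tool_rot: [0.196, 0.981, -0.002, -0.002]
ft_force: [-0.6, -0.3, -0.0]
grip_width: 0.0589
grasp_force: 0.0
```

>>> send_rows(
  motion="0 0 0 1.2 0; 0 0 0 1.2 0; 1 0 0 1.2 0; 1 0 0 1.2 0; 1 0 0 1.2 0",
)

```text
clock: 3.9
eef_pos: [0.5493, 0.2483, 0.0088]
tool_rot: [0.194, 0.981, 0.003, 0.004]
ft_force: [-0.1, -0.3, -1.0]
grip_width: 0.0005
grasp_force: 0.0
```

>>> send_rows(
  motion="1 0 0 0 0; 1 0 0 0 0; 1 0 0 -2 0; 1 0 0 -5 0; 1 0 0 -5 0",
)

```text
clock: 4.4
eef_pos: [0.5492, 0.2479, 0.0601]
tool_rot: [0.194, 0.981, 0.003, 0.004]
ft_force: [0.2, 0.1, 0.8]
grip_width: -0.0001
grasp_force: 0.0
```

The fingers stopped at z = 8.8 mm and closed above the folder, so it was missed. I'll go down again and look at the joints.

>>> send_rows(
  motion="0 0 0 2 0; 0 0 0 4 0; 0 0 0 5.7 0; 0 0 0 5.7 0; 0 0 0 5.7 0",
)

```text
clock: 4.9
eef_pos: [0.5463, 0.2466, -0.0017]
tool_rot: [0.194, 0.981, 0.001, 0.001]
ft_force: [-0.8, 0.3, 2.9]
grip_width: 0.043
grasp_force: 1.2
```

```bash
python3 - <<'E'
from h import *
o=bot.get_obs(); print(o)
im=vision.camera("wrist"); cv2.imwrite("pics/w2.png",im[:,:,::-1])
E
```

```text
{'clock': 4.9, 'joint_pos': array([ 4.24080212e-01,  6.22993692e-01, -5.14486723e-02,  8.94258788e-01,
       -8.82660718e-05,  8.13898917e-01]), 'joint_vel': array([-0.00048222,  0.0007187 ,  0.00066585,  0.00257677,  0.00011484,
       -0.000989  ]), 'tau': array([-2.03115027e-01, -4.80895042e+01,  1.96734363e+01, -4.56722185e-02,
       -2.53023813e-02, -2.72737481e-03]), 'eef_pos': array([ 0.54629155,  0.24660782, -0.00173866]), 'tool_rot': array([1.93677544e-01, 9.81064682e-01, 5.71878259e-04, 8.78829610e-04]), 'ft_force': array([-0.82966994,  0.34418014,  2.8867067 ]), 'ft_torque': array([-0.07919252,  0.07177705, -0.08290767]), 'grasp_force': 1.2118507600104067, 'grip_width': 0.04300459098752221}
```

View pics/w2.png

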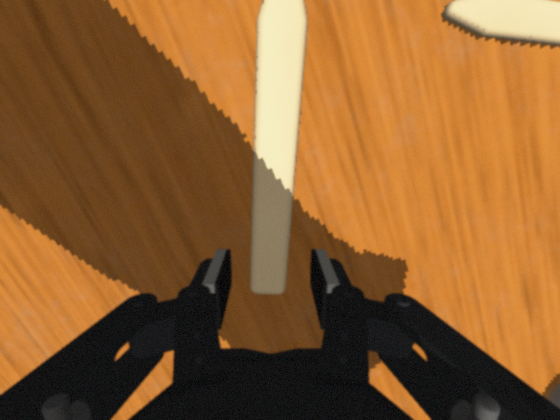

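The folder lies centred between the open fingers, its butt at about (270,290). I'll rise 3 mm and close.

>>> send_rows(
  motion="0 0 0 -0.3 0; 1 0 0 -0.3 0; 1 0 0 -0.3 0; 1 0 0 -0.3 0; 1 0 0 -0.3 0",
)

```text
clock: 5.45
eef_pos: [0.5458, 0.2464, 0.0007]
tool_rot: [0.194, 0.981, 0.0, 0.0]
ft_force: [-0.7, 0.1, 4.6]
grip_width: 0.0165
grasp_force: 58.7
```

>>> send_rows(
  motion="1 0 0 -3 0; 1 0 0 -6 0; 1 0 0 -10 0; 1 0 0 -14 0; 1 0 0 -14 0",
)

```text
clock: 5.95
eef_pos: [0.5492, 0.2478, 0.1467]
tool_rot: [0.194, 0.981, 0.003, 0.005]
ft_force: [0.8, -0.7, 0.9]
grip_width: 0.0165
grasp_force: 58.4
```

```bash
python3 - <<'E'
from h import *
a=vision.camera("wrist"); b=vision.camera("scene")
b=cv2.resize(b[190:310,140:280],(500,420),interpolation=cv2.INTER_CUBIC)
a=cv2.resize(a,(280,210)); z=np.zeros((420,280,3),np.uint8); z[:210]=a
cv2.imwrite("pics/l1.png",np.hstack([z,b])[:,:,::-1]); print(bot.get_obs()["grip_width"],bot.get_obs()["ft_torque"])
E
```

```text
0.016421555506863507 [-0.01563572 -0.00835809  0.02582852]
```

View pics/l1.png

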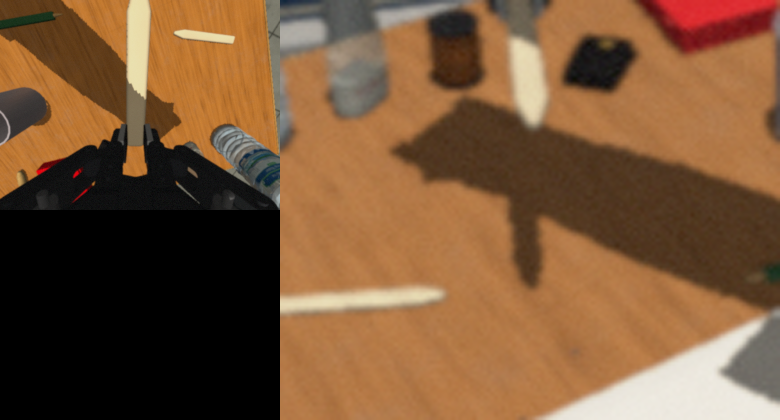

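```bash
python3 - <<'E'
from h import *
o=bot.get_obs(); t=o["eef_pos"]; X=R.from_quat(o["tool_rot"]).as_matrix()[:,0]; X[2]=0;X/=np.linalg.norm(X); n=np.cross(X,[0,0,1])
for uv in [(210,226),(209.5,225)]:
    a,b=ray("scene",uv,0),ray("scene",uv,.3); d=b-a; k=-((a-t)@n)/(d@n); p=a+k*d; print(p,(p-t)@X,p[2]-t[2])
E
```

```text
[0.56380782 0.23921406 0.03497766] -0.019102726866019337 -0.10616947400201893
[0.58741405 0.22951468 0.02015713] -0.044623935767666004 -0.12099000525574738
```

```bash
cat >> h.py <<'E'
def proj(name,P,obs=None):
    m=vision.camera_model(name); f=210/np.tan(np.radians(m["fov_y"]/2))
    if name=="wrist":
        obs=obs or bot.get_obs(); T=np.eye(4); T[:3,:3]=R.from_quat(obs["tool_rot"]).as_matrix(); T[:3,3]=obs["eef_pos"]; T=T@m["hand_eye"]
    else: T=m["world_from_camera"]
    q=T[:3,:3].T@(np.asarray(P)-T[:3,3]); return np.round([m["cx"]+f*q[0]/q[2],m["cy"]+f*q[1]/q[2]])
E
python3 - <<'E'
from h import *
o=bot.get_obs(); t=o["eef_pos"]; X=R.from_quat(o["tool_rot"]).as_matrix()[:,0]
for a in range(0,91,15):
    c,s=np.cos(np.radians(a)),np.sin(np.radians(a)); f=lambda L:t+X*L*c+np.array([0,0,.003-L*s])
    print(a,"scene pt",proj("scene",f(.138)),"sh",proj("scene",f(.113)),"wrist pt",proj("wrist",f(.138)),"sh",proj("wrist",f(.113)))
E
```

```text
0 scene pt [213. 227.] sh [212. 220.] wrist pt [272. -46.] sh [272.  25.]
15 scene pt [214. 239.] sh [213. 230.] wrist pt [272.   2.] sh [272.  51.]
30 scene pt [214. 246.] sh [213. 237.] wrist pt [271.  47.] sh [271.  81.]
45 scene pt [214. 250.] sh [213. 240.] wrist pt [271.  88.] sh [271. 112.]
60 scene pt [214. 250.] sh [213. 240.] wrist pt [271. 126.] sh [271. 143.]
75 scene pt [213. 246.] sh [212. 237.] wrist pt [271. 163.] sh [271. 174.]
90 scene pt [212. 239.] sh [211. 232.] wrist pt [271. 198.] sh [271. 205.]
```

The folder is gripped level, its point at about (210,226) in the scene. I'll go lower and ease the grip so that gravity swings the point down.

>>> send_rows(
  motion="1 0 0 3 0; 1 0 0 6 0; 0.66 0 0 6 0; 0.66 0 0 6 0; 0.66 0 0 6 0",
)

```text
clock: 6.55
eef_pos: [0.5461, 0.2465, 0.081]
tool_rot: [0.194, 0.981, 0.0, 0.0]
ft_force: [1.0, -0.1, 0.2]
grip_width: 0.0169
grasp_force: 58.5
```

>>> send_rows(
  motion="0.63 0 0 0 0; 0.63 0 0 0 0; 0.63 0 0 0 0",
)

```text
clock: 6.85
eef_pos: [0.5461, 0.2465, 0.0813]
tool_rot: [0.194, 0.981, 0.001, 0.001]
ft_force: [0.7, -0.2, -1.1]
grip_width: 0.0164
grasp_force: 58.5
```

>>> send_rows(
  motion="0.61 0 0 0 0; 0.61 0 0 0 0",
)

```text
clock: 7.05
eef_pos: [0.5456, 0.2463, 0.0806]
tool_rot: [0.194, 0.981, 0.0, 0.0]
ft_force: [0.7, 0.4, -0.1]
grip_width: 0.0171
grasp_force: 49.9
```

>>> send_rows(
  motion="0.6 0 0 0 0; 0.6 0 0 0 0",
)

```text
clock: 7.25
eef_pos: [0.5455, 0.2463, 0.0803]
tool_rot: [0.194, 0.981, -0.0, -0.0]
ft_force: [0.6, 0.2, -0.8]
grip_width: 0.0173
grasp_force: 40.3
```

>>> send_rows(
  motion="0.59 0 0 0 0; 0.59 0 0 0 0",
)

```text
clock: 7.45
eef_pos: [0.5455, 0.2463, 0.0803]
tool_rot: [0.194, 0.981, -0.0, -0.0]
ft_force: [0.1, 0.4, -1.0]
grip_width: 0.0177
grasp_force: 31.1
```

```bash
python3 - <<'E'
from h import *
a=vision.camera("wrist"); cv2.imwrite("pics/a.png",a[:,:,::-1]); 
def shoulder(a):
    h=cv2.cvtColor(a,cv2.COLOR_RGB2HSV); m=((h[...,1]<110)&(h[...,2]>60)); m[:,:235]=0;m[:,310:]=0; r=m[:300].sum(1); return r
r=shoulder(a); print(r[::8])
E
```

```text
[38 42 45 48 48 48 47 47 46 46 46 45 44 45 44 43 44 43 43 42 42 41 41 41
 40 40 39 38 38 38 37 58 55 52 54 55 39  0]
```

Finer closure values do ease the force, by about 9 N per 0.01.

>>> send_rows(
  motion="0.57 0 0 0 0; 0.57 0 0 0 0",
)

```text
clock: 7.7
eef_pos: [0.5456, 0.2463, 0.0803]
tool_rot: [0.194, 0.981, -0.0, -0.0]
ft_force: [0.3, 0.6, -1.3]
grip_width: 0.0186
grasp_force: 14.4
```

>>> send_rows(
  motion="0.562 0 0 0 0; 0.562 0 0 0 0; 0.562 0 0 0 0",
)

```text
clock: 8.0
eef_pos: [0.5455, 0.2463, 0.0803]
tool_rot: [0.194, 0.981, -0.0, -0.0]
ft_force: [1.1, 0.2, -0.2]
grip_width: 0.0185
grasp_force: 8.7
```

```bash
cat >> h.py <<'E'
def widths():
    a=vision.camera("wrist"); h=cv2.cvtColor(a,cv2.COLOR_RGB2HSV); m=((h[...,1]<110)&(h[...,2]>60)); m[:,:235]=0;m[:,310:]=0; return a,m[:300].sum(1)[::8]
E
python3 -c "
from h import *
print(widths()[1])"
```

```text
[37 41 44 48 49 48 48 47 47 46 46 45 45 44 44 43 43 43 43 42 41 40 40 41
 40 40 39 39 38 38 37 57 55 54 56 54 40  0]
```

>>> send_rows(
  motion="0.558 0 0 0 0; 0.558 0 0 0 0; 0.558 0 0 0 0",
)

```text
clock: 8.35
eef_pos: [0.5456, 0.2463, 0.0803]
tool_rot: [0.194, 0.981, 0.0, -0.0]
ft_force: [-0.1, -0.1, 0.0]
grip_width: 0.0187
grasp_force: 3.9
```

```bash
python3 -c "
from h import *
print(widths()[1])"
```

```text
[35 38 42 46 47 46 46 46 45 45 45 45 44 43 43 43 42 43 42 42 41 40 40 40
 40 39 38 38 38 37 37 56 56 54 56 56 42  0]
```

>>> send_rows(
  motion="0.556 0 0 0 0; 0.556 0 0 0 0; 0.556 0 0 0 0",
)

```text
clock: 8.7
eef_pos: [0.5456, 0.2463, 0.0803]
tool_rot: [0.194, 0.981, 0.0, 0.0]
ft_force: [-0.2, -0.4, -0.6]
grip_width: 0.0189
grasp_force: 2.2
```

```bash
python3 -c "
from h import *
print(widths()[1])"
```

```text
[ 0  0  0  0  0  0  0  0  0 12 19 25 30 31 31 31 32 32 33 32 32 33 34 34
 34 34 34 34 34 35 35 54 54 55 58 58 45 26]
```

The folder swung down until the point touched the table, with the point now at row 68. I'll raise it while the grip stays loose.

>>> send_rows(
  motion="0.556 0 0 -1.2 0; 0.556 0 0 -2.4 0; 0.556 0 0 -3.6 0; 0.556 0 0 -4.8 0; 0.556 0 0 -6 0",
)

```text
clock: 9.25
eef_pos: [0.5459, 0.2464, 0.142]
tool_rot: [0.194, 0.981, 0.0, 0.001]
ft_force: [0.7, 0.8, -0.5]
grip_width: 0.0187
grasp_force: 1.4
```

```bash
python3 -c "
from h import *
print(widths()[1])"
```

```text
[ 0  0  0  0  0  0  0  0  0  0  0  0  0  0  0  0  0  0  0  0  0  0  0 16
 24 24 26 28 29 30 32 51 52 54 58 57 26  0]
```

>>> send_rows(
  motion="0.556 0 0 -1.2 0; 0.556 0 0 -1.6 0; 0.556 0 0 -1.6 0; 1 0 0 -1.6 0; 1 0 0 -1.6 0",
)

```text
clock: 9.8
eef_pos: [0.5452, 0.2461, 0.1556]
tool_rot: [0.194, 0.981, -0.0, -0.001]
ft_force: [-0.1, -0.6, -0.4]
grip_width: 0.0167
grasp_force: 58.5
```

```bash
python3 -c "
from h import *
a,w=widths(); print(w); b=vision.camera('scene')
b=cv2.resize(b[150:310,130:310],(430,380),interpolation=cv2.INTER_CUBIC)
a=cv2.resize(a,(360,270)); z=np.zeros((380,360,3),np.uint8); z[:270]=a
cv2.imwrite('pics/l2.png',np.hstack([z,b])[:,:,::-1])
o=bot.get_obs(); t=o['eef_pos']; X=R.from_quat(o['tool_rot']).as_matrix()[:,0]
for a in range(15,91,15):
    c,s=np.cos(np.radians(a)),np.sin(np.radians(a)); f=lambda L:t+X*L*c+np.array([0,0,.003-L*s])
    print(a,'wrist pt',proj('wrist',f(.138)),'sh',proj('wrist',f(.113)))
"
```

```text
[ 0  0  0  0  0  0  0  0  0  0  0  0  0  0  0  0  0  0  0  0  0  0  0 15
 23 24 26 28 28 30 31 49 49 49 53 58 13  0]
15 wrist pt [272.   2.] sh [272.  51.]
30 wrist pt [272.  47.] sh [272.  81.]
45 wrist pt [271.  89.] sh [272. 112.]
60 wrist pt [271. 127.] sh [271. 143.]
75 wrist pt [271. 163.] sh [271. 175.]
90 wrist pt [271. 198.] sh [271. 206.]
```

View pics/l2.png

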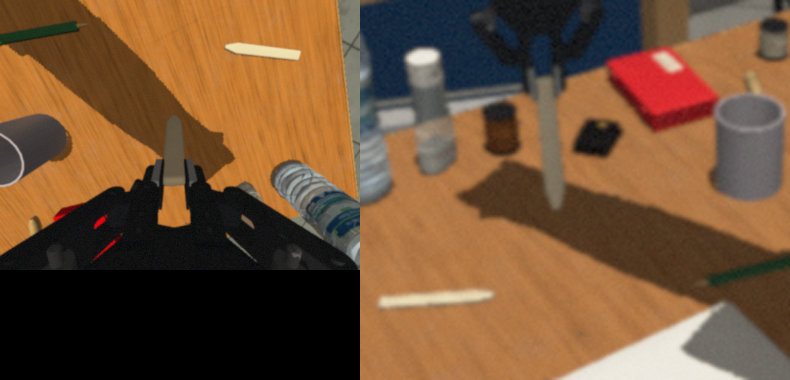

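The folder now hangs nearly plumb, about 83° down, with its point near (273,182) in the full wrist picture. Next is the cup, so I'll refine its centre and the bores in the top picture taken earlier.

```bash
python3 - <<'E'
from h import *
im=cv2.imread("pics/top0.png"); h=cv2.cvtColor(im,cv2.COLOR_BGR2HSV); 
m=(h[...,1]<75).astype(np.uint8); m[:185]=0;m[240:]=0;m[:,:250]=0;m[:,300:]=0
n,l,s,c=cv2.connectedComponentsWithStats(m);k=1+np.argmax(s[1:,4]);print("cup comp",s[k])
ct=max(cv2.findContours((l==k).astype(np.uint8),cv2.RETR_EXTERNAL,cv2.CHAIN_APPROX_NONE)[0],key=cv2.contourArea)
w=np.array([ray("top",q,.095)[:2]*1000 for q in ct[:,0].astype(float)],np.float32); print("rim",cv2.minEnclosingCircle(w),cv2.fitEllipse(w))
g=cv2.GaussianBlur(h[...,2].astype(float),(0,0),1)
for u,v in [(375,172.5),(394,174),(413.5,176)]:
    u0,v0=int(u)-7,int(v)-7; p=g[v0:v0+15,u0:u0+15]; wt=np.clip(115-p,0,None); yy,xx=np.mgrid[:15,:15]; rr=((xx-7)**2+(yy-7)**2)<42; wt=wt*rr
    q=(u0+(wt*xx).sum()/wt.sum(),v0+(wt*yy).sum()/wt.sum()); print("bore",np.round(q,1),np.round(ray("top",q,.08)*1000,1),p.min(),p.max())
o=bot.get_obs(); C=np.array([.478,.037,.24]); print(totool(C,o))
E
```

```text
cup comp [259 192  30  32 757]
rim ((478.39849853515625, 36.116188049316406), 41.13374710083008) ((478.4881286621094, 37.949771881103516), (74.17535400390625, 80.22056579589844), 92.43649291992188)
bore [375.  172.3] [ 567.8 -228.3   80. ] 60.92325501663732 165.44818962695493
bore [394.1 174.1] [ 562.  -277.8   80. ] 58.20036712941151 165.48642241603815
bore [413.1 176.1] [ 555.5 -326.8   80. ] 56.05569496794319 165.14986981109033
[ -1.72248977 -21.90389389  -8.41568766]
```

>>> send_rows(
  motion="1 0 0 -4.5 0; 1 0 0 -9 0; 1 -0.7 -5 -9 0; 1 -1.4 -10 -9 0; 1 -2 -14 -9 0",
)

```text
clock: 10.4
eef_pos: [0.5102, 0.1076, 0.2465]
tool_rot: [0.193, 0.981, -0.0, 0.0]
ft_force: [1.4, -0.7, -0.8]
grip_width: 0.0168
grasp_force: 58.8
```

>>> send_rows(
  motion="1 -0.4 -3 0 0; 1 -0.7 -6 0 0; 1 -0.9 -7.9 0 0; 1 -0.9 -7.9 0 0; 1 -0.9 -7.9 0 0",
)

```text
clock: 10.9
eef_pos: [0.4892, 0.0326, 0.2463]
tool_rot: [0.194, 0.981, 0.0, 0.0]
ft_force: [-0.7, -0.1, -0.3]
grip_width: 0.0167
grasp_force: 58.8
```

```bash
python3 - <<'E'
from h import *
o=bot.get_obs(); print(o["eef_pos"],totool([.478,.037,.14],o))
a=vision.camera("wrist"); b=vision.camera("scene"); t=vision.camera("top")
b=cv2.resize(b[130:250,230:350],(420,420),interpolation=cv2.INTER_CUBIC)
z=np.zeros((420,370,3),np.uint8); z[:278]=cv2.resize(a,(370,278)); z[280:]=cv2.resize(t[180:240,220:380],(370,140))
cv2.imwrite('pics/l3.png',np.hstack([z,b])[:,:,::-1])
E
```

```text
[0.48919664 0.03257666 0.24627113] [ 1.20299315 -0.02276281 10.6271882 ]
```

View pics/l3.png

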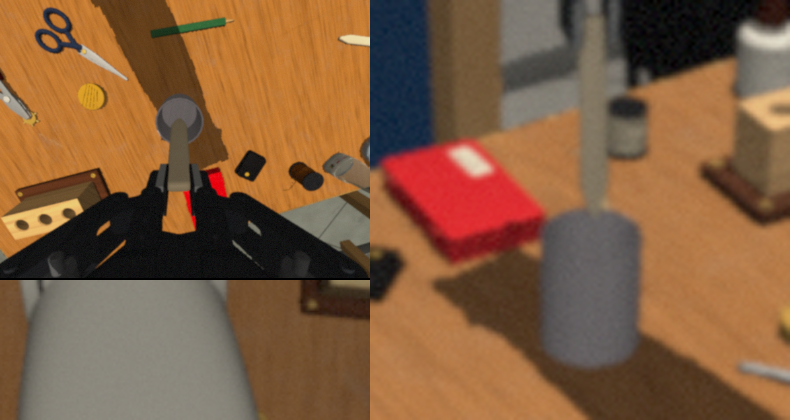

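The point hangs over the cup mouth, at about (180,123) in the wrist part, so I'll lower it.

>>> send_rows(
  motion="1 0 0 3 0; 1 0 0 6 0; 1 0 0 9 0; 1 0 0 10.2 0; 1 0 0 10.2 0",
)

```text
clock: 11.55
eef_pos: [0.4878, 0.0333, 0.1425]
tool_rot: [0.193, 0.981, -0.001, -0.002]
ft_force: [1.2, -0.4, -0.3]
grip_width: 0.0166
grasp_force: 58.8
```

>>> send_rows(
  motion="0.4 0 0 0 0; 0.3 0 0 0 0; 0.3 0 0 0 0; 0.3 0 0 0 0; 0.3 0 0 0 0",
)

```text
clock: 12.05
eef_pos: [0.4895, 0.0326, 0.1449]
tool_rot: [0.194, 0.981, 0.0, 0.001]
ft_force: [0.5, 0.3, -0.8]
grip_width: 0.0296
grasp_force: 0.0
```

```bash
python3 - <<'E'
from h import *
o=bot.get_obs(); print(o["eef_pos"])
a=vision.camera("wrist"); b=vision.camera("scene")
b=cv2.resize(b[130:250,230:350],(420,420),interpolation=cv2.INTER_CUBIC)
z=np.zeros((420,370,3),np.uint8); z[:278]=cv2.resize(a,(370,278))
cv2.imwrite('pics/l4.png',np.hstack([z,b])[:,:,::-1])
E
```

```text
[0.48952875 0.03264571 0.14492299]
```

View pics/l4.png

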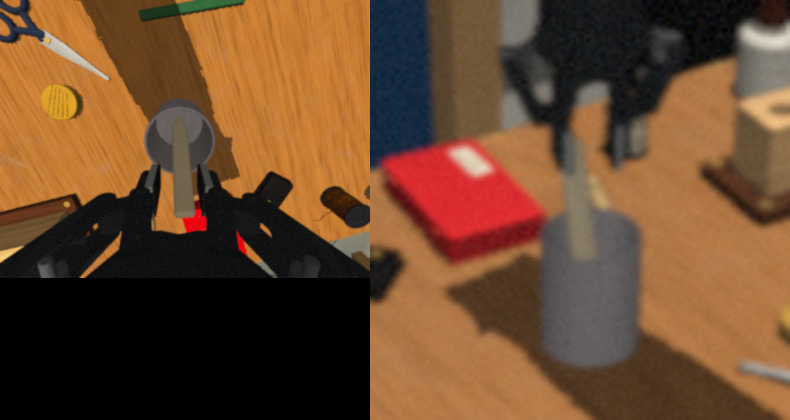

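The folder leans in the cup towards tool −x, its butt near (280,325) in the full wrist picture and between the open fingers. Next I'll measure where to take it again.

```bash
python3 - <<'E'
from h import *
o=bot.get_obs()
for n,uv,z in [("butt",(280,326),.131),("butt",(280,326),.125),("rimcross",(276,260),.100)]:
    p=ray("wrist",uv,z); print(n,np.round(p*1000),np.round(totool(p),2))
print("cup",totool([.478,.037,.131]))
E
```

```text
butt [540.  18. 131.] [-5.3   0.56  1.36]
butt [545.  16. 125.] [-5.79  0.58  1.96]
rimcross [511.  28. 100.] [-2.16  0.34  4.46]
cup [ 1.21120004 -0.02449557  1.35918235]
```

>>> send_rows(
  motion="0 0 0.4 0 0; 0 -1.5 0.4 1 0; 0 -3 0.4 2 0; 0 -4 0.4 3.2 0; 0 -4 0.4 3.2 0",
)

```text
clock: 12.65
eef_pos: [0.5274, 0.0209, 0.1103]
tool_rot: [0.194, 0.981, -0.0, -0.001]
ft_force: [-0.5, 0.8, 0.1]
grip_width: 0.0429
grasp_force: 0.0
```

>>> send_rows(
  motion="0.6 0 0 0 0; 1 0 0 0 0; 1 0 0 0 0; 1 0 0 0 0; 1 0 0 0 0",
)

```text
clock: 13.15
eef_pos: [0.5275, 0.0214, 0.1127]
tool_rot: [0.194, 0.981, 0.0, 0.0]
ft_force: [-0.6, -0.0, 0.1]
grip_width: 0.0175
grasp_force: 58.4
```

>>> send_rows(
  motion="1 0 0 -2 0; 1 0 0 -5 0; 1 0 0 -9 0; 1 0 0 -13 0; 1 0 0 -15 0",
)

```text
clock: 13.65
eef_pos: [0.5291, 0.0213, 0.2666]
tool_rot: [0.194, 0.981, 0.001, 0.003]
ft_force: [0.2, 0.0, 0.7]
grip_width: 0.0174
grasp_force: 58.5
```

>>> send_rows(
  motion="0.56 0 0 0 0; 0.56 0 0 0 0; 0.56 0 0 0 0",
)

```text
clock: 13.95
eef_pos: [0.5268, 0.0212, 0.2606]
tool_rot: [0.194, 0.981, -0.0, -0.001]
ft_force: [0.2, -0.6, -0.4]
grip_width: 0.0187
grasp_force: 9.2
```

```bash
python3 -c "
from h import *
a,w=widths(); print(w)"
```

```text
[ 0  0  0  0  0  0  0  0  0  0  0  0  0  0 37 52 60 61 61 63 65 55 37 29
 30 32 32 33 33 35 35 55 56 57 59 60 47 43]
```

>>> send_rows(
  motion="0.556 0 0 0 0; 0.556 0 0 0 0; 0.556 0 0 0 0; 0.556 0 0 0 0",
)

```text
clock: 14.4
eef_pos: [0.5276, 0.0212, 0.2621]
tool_rot: [0.194, 0.981, -0.0, -0.0]
ft_force: [-0.3, -0.4, -0.1]
grip_width: 0.0192
grasp_force: 5.2
```

```bash
python3 -c "
from h import *
a,w=widths(); print(w)"
```

```text
[ 0  1  0  0  0  0  0  0  0  0  0  0  0  0 39 55 59 62 60 59 62 53 34 30
 30 32 32 33 34 34 35 55 56 58 60 60 49 43]
```

>>> send_rows(
  motion="0.554 0 0 0 0; 0.554 0 0 0 0; 0.554 0 0 0 0; 0.554 0 0 0 0",
)

```text
clock: 14.85
eef_pos: [0.5277, 0.0212, 0.2624]
tool_rot: [0.194, 0.981, 0.0, 0.0]
ft_force: [-0.1, -0.0, -0.2]
grip_width: 0.0192
grasp_force: 3.6
```

```bash
python3 -c "
from h import *
a,w=widths(); print(w); cv2.imwrite('pics/a2.png',a[:,:,::-1])"
```

```text
[ 0  0  0  0  0  0  0  0  0  0  0  0  0  0 41 54 60 60 59 61 62 51 33 29
 30 32 33 33 34 34 35 54 56 58 59 61 49 43]
```

>>> send_rows(
  motion="0.552 0 0 0 0; 0.552 0 0 0 0; 0.552 0 0 0 0; 0.552 0 0 0 0",
)

```text
clock: 15.3
eef_pos: [0.5277, 0.0212, 0.2623]
tool_rot: [0.194, 0.981, 0.0, 0.0]
ft_force: [-0.2, -1.0, -0.2]
grip_width: 0.0189
grasp_force: 1.9
```

```bash
python3 -c "
from h import *
a,w=widths(); print(w)"
```

```text
[ 0  0  0  0  0  0  0  0  0  0  0  0  0  0 39 54 61 61 61 62 61 51 33 29
 31 32 33 32 33 35 34 55 56 57 59 60 49 43]
```

>>> send_rows(
  motion="0.551 0 0 0 0; 0.551 0 0 0 0; 0.551 0 0 0 0; 0.551 0 0 0 0",
)

```text
clock: 15.75
eef_pos: [0.5277, 0.0212, 0.2623]
tool_rot: [0.194, 0.981, -0.0, -0.0]
ft_force: [-0.4, 0.6, -1.2]
grip_width: 0.0192
grasp_force: 1.3
```

```bash
python3 -c "
from h import *
a,w=widths(); print(w)
o=bot.get_obs(); t=o['eef_pos']; X=R.from_quat(o['tool_rot']).as_matrix()[:,0]
for a in range(45,91,9):
    c,s=np.cos(np.radians(a)),np.sin(np.radians(a)); f=lambda L:t+X*L*c+np.array([0,0,.006-L*s])
    print(a,'wrist pt',proj('wrist',f(.138)),'sh',proj('wrist',f(.113)))
"
```

```text
[ 0  1  0  0  0  0  0  0  0  0  0  0  0  0 41 54 58 60 60 63 61 51 33 29
 31 31 32 32 34 34 35 54 56 57 59 60 48 43]
45 wrist pt [271.  88.] sh [271. 112.]
54 wrist pt [271. 112.] sh [271. 131.]
63 wrist pt [271. 134.] sh [271. 150.]
72 wrist pt [271. 156.] sh [271. 169.]
81 wrist pt [271. 178.] sh [271. 188.]
90 wrist pt [271. 199.] sh [271. 206.]
```

The lean did not change, so gravity alone isn't enough here. I'll lower the folder back into the cup and use the cup wall to turn it upright under a light grip.

>>> send_rows(
  motion="0.7 0 0 0 0; 0.7 0 0 3 0; 0.7 0 0 7 0; 0.7 0 0 11 0; 0.7 0 0 13 0",
)

```text
clock: 16.3
eef_pos: [0.5254, 0.0211, 0.1288]
tool_rot: [0.194, 0.981, -0.001, -0.003]
ft_force: [0.2, 0.3, -1.2]
grip_width: 0.0176
grasp_force: 58.5
```

>>> send_rows(
  motion="0.7 0 0 1.4 0; 0.7 0 0 1.4 0; 0.555 0 0 1.4 0; 0.555 0 0 1.4 0",
)

```text
clock: 16.7
eef_pos: [0.5287, 0.0212, 0.1196]
tool_rot: [0.194, 0.981, 0.0, 0.001]
ft_force: [0.2, -0.5, -0.3]
grip_width: 0.0193
grasp_force: 3.6
```

>>> send_rows(
  motion="0.555 1.9 0 -1.1 0; 0.555 3.7 0 -1.8 0; 0.555 5.5 0 -2.3 0; 0.555 7 0 -2.5 0; 0.555 7.4 0 -2.5 0",
)

```text
clock: 17.2
eef_pos: [0.4589, 0.0498, 0.1446]
tool_rot: [0.193, 0.981, 0.0, 0.001]
ft_force: [0.6, 0.4, 0.0]
grip_width: 0.0192
grasp_force: 4.7
```

>>> send_rows(
  motion="0.555 0.3 0 0 0; 1 0.3 0 0 0; 1 0.3 0 -2 0; 1 0.3 0 -6 0; 1 0.3 0 -10 0",
)

```text
clock: 17.7
eef_pos: [0.456, 0.0502, 0.2434]
tool_rot: [0.194, 0.981, -0.0, -0.002]
ft_force: [0.7, 0.2, 0.1]
grip_width: 0.0177
grasp_force: 59.2
```

```bash
python3 - <<'E'
from h import *
o=bot.get_obs(); print(o["eef_pos"],o["grip_width"],o["grasp_force"])
a=vision.camera("wrist"); b=vision.camera("scene")
b=cv2.resize(b[100:250,210:360],(420,420),interpolation=cv2.INTER_CUBIC)
z=np.zeros((420,370,3),np.uint8); z[:278]=cv2.resize(a,(370,278))
cv2.imwrite('pics/l5.png',np.hstack([z,b])[:,:,::-1])
E
```

```text
[0.45600668 0.05018984 0.24335094] 0.01765584761854413 59.17618942447007
```

View pics/l5.png

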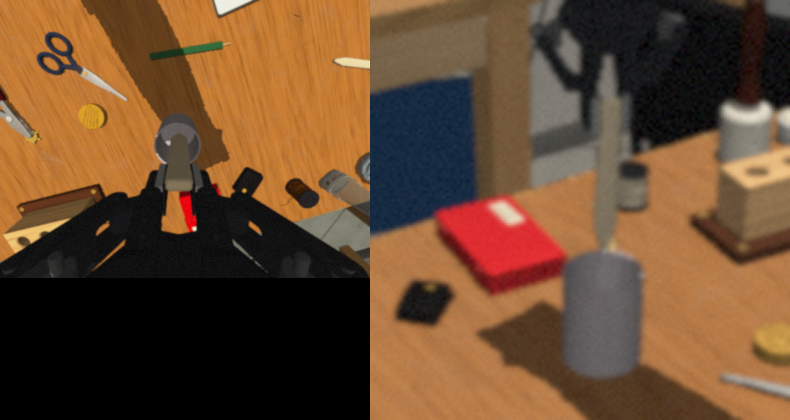

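The folder is nearly plumb over the cup, with its point near (272,207) in the full wrist picture. I'll carry it towards bore 1.

>>> send_rows(
  motion="1 0 0 -1 0; 1 -3 -3 -1 0; 1 -6 -6 -1 0; 1 -9 -9.3 -1 0; 1 -12 -12.4 -1 0",
)

```text
clock: 18.3
eef_pos: [0.5202, -0.1114, 0.252]
tool_rot: [0.194, 0.981, 0.0, -0.001]
ft_force: [1.5, -0.4, -0.4]
grip_width: 0.0172
grasp_force: 59.2
```

>>> send_rows(
  motion="1 -3 -3 0 0; 1 -3 -3 0 0; 1 -3 -3 0 0; 1 -3 -3 0 0",
)

```text
clock: 18.7
eef_pos: [0.536, -0.1483, 0.2524]
tool_rot: [0.193, 0.981, 0.0, -0.001]
ft_force: [0.5, -0.0, 0.1]
grip_width: 0.0177
grasp_force: 59.2
```

```bash
python3 - <<'E'
from h import *
o=bot.get_obs(); t=o["eef_pos"]; M=R.from_quat(o["tool_rot"]).as_matrix()
a=vision.camera("wrist"); b=vision.camera("scene"); cv2.imwrite("pics/w6.png",a[:,:,::-1]); cv2.imwrite("pics/s6.png",b[:,:,::-1])
h=cv2.cvtColor(a,cv2.COLOR_RGB2HSV); m=(h[...,1]<110)&(h[...,2]>60); m[:,:235]=0;m[:,310:]=0
for r in range(176,300,6): 
    x=np.nonzero(m[r])[0]; print(r,len(x),x.mean().round(1) if len(x) else "",end=" | ")
print(); print(t)
for ang in (87,90,93,96):
    c,s=np.cos(np.radians(ang)),np.sin(np.radians(ang))
    for L in (.138,.113): P=t+M[:,0]*L*c+M[:,2]*(-.006+L*s); print(ang,L,proj("wrist",P,o),proj("scene",P,o))
# refine bores in wrist view
for d in boxes_of("wrist","bore_1")+boxes_of("wrist","tool_block"): print(d)
E
```

```text
176 0  | 182 0  | 188 0  | 194 0  | 200 0  | 206 16 270.5 | 212 24 270.5 | 218 26 270.5 | 224 28 270.5 | 230 30 270.5 | 236 33 270.0 | 242 33 271.0 | 248 50 271.5 | 254 51 270.2 | 260 54 270.5 | 266 59 270.9 | 272 60 270.5 | 278 61 269.0 | 284 51 270.1 | 290 0  | 296 0  | 
[ 0.53595229 -0.14827007  0.25235332]
87 0.138 [271. 192.] [335. 162.]
87 0.113 [271. 200.] [336. 154.]
90 0.138 [271. 199.] [335. 161.]
90 0.113 [271. 206.] [335. 153.]
93 0.138 [271. 206.] [334. 159.]
93 0.113 [271. 213.] [335. 152.]
96 0.138 [271. 213.] [333. 158.]
96 0.113 [271. 219.] [334. 151.]
{'rect': [181.8, 233.5, 153.1, 106.8], 'conf': 0.83}
{'rect': [182.4, 230.5, 149.8, 106.4], 'conf': 0.67}
```

```bash
python3 - <<'E'
from h import *
o=bot.get_obs()
a=cv2.imread("pics/w6.png"); g=cv2.GaussianBlur(cv2.cvtColor(a,cv2.COLOR_BGR2HSV)[...,2],(0,0),1.5)
for B in [(.5678,-.2283,.08),(.562,-.2778,.08),(.5555,-.3268,.08)]:
    u,v=proj("wrist",B,o).astype(int); y0,x0=max(v-22,0),max(u-22,0); p=g[y0:v+23,x0:u+23]; th=0.5*(np.percentile(p,5)+np.percentile(p,85))
    n,l,s,c=cv2.connectedComponentsWithStats((p<th).astype(np.uint8)); i=1+np.argmin(np.hypot(*(c[1:]-[u-x0,v-y0]).T)-0.02*s[1:,4])
    q=c[i]+[x0,y0]; print((u,v),q.round(1),s[i],np.round(ray("wrist",q,.08,o)*1000,1))
print("tip",np.round(ray("wrist",(270.5,203),.120,o)*1000,1), totool(ray("wrist",(270.5,203),.120,o),o))
cv2.imwrite("pics/w6c.png",cv2.resize(a[150:310,80:320],None,fx=3,fy=3))
E
```

```text
(np.int64(218), np.int64(238)) [217.  239.2] [ 11  14  21  19 315] [ 568.2 -229.8   80. ]
(np.int64(178), np.int64(249)) [177.3 249.6] [ 11  13  21  20 313] [ 562.4 -279.5   80. ]
(np.int64(140), np.int64(258)) [138.4 259.4] [ 11  15  20  18 295] [ 556.2 -329.1   80. ]
tip [ 540.4 -150.   120. ] [-0.43942221 -0.05899391 13.3563676 ]
```

View pics/w6c.png

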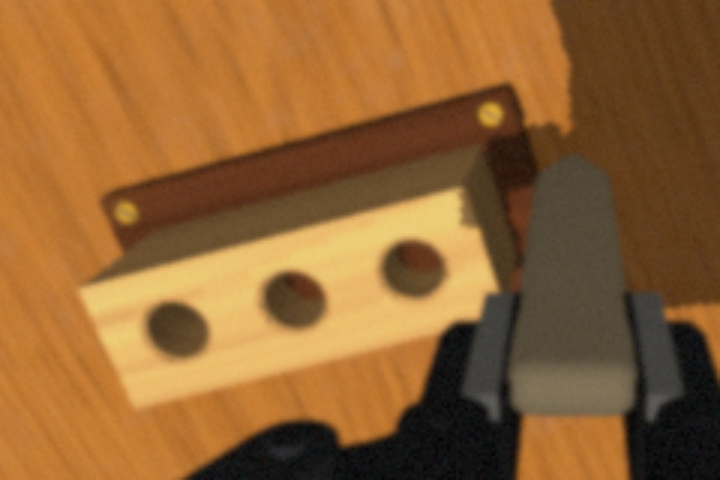

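The bores sit at (217,239), (177,250) and (138,259) in the full wrist picture and agree with the top view within 2 mm. The folder hangs straight. I'll go over bore 1 and lower until the wrist force shows contact.

>>> send_rows(
  motion="1 -3 -3.2 0 0; 1 -5.7 -6.2 0 0; 1 -5.7 -6.2 0 0; 1 -5.7 -6.2 0 0; 1 -5.7 -6.2 0 0",
)

```text
clock: 19.4
eef_pos: [0.5656, -0.2269, 0.2535]
tool_rot: [0.193, 0.981, 0.0, -0.0]
ft_force: [0.2, 0.2, -0.0]
grip_width: 0.0175
grasp_force: 59.2
```

```bash
python3 - <<'E'
from h import *
o=bot.get_obs(); print(o["eef_pos"],totool([.568,-.229,.2],o),o["ft_force"])
a=vision.camera("wrist"); cv2.imwrite("pics/w7.png",a[:,:,::-1]); b=vision.camera("scene"); cv2.imwrite("pics/s7.png",b[:,:,::-1])
E
```

```text
[ 0.56560211 -0.22685007  0.25349734] [-0.30539037 -0.10999852  5.34958087] [ 0.16599726  0.1758859  -0.04235609]
```

>>> send_rows(
  motion="1 0 0 1.5 0; 1 0 0 3 0; 1 0 0 4.5 0; 1 0 0 5.5 0; 1 0 0 5.5 0",
)

```text
clock: 20.0
eef_pos: [0.5649, -0.2269, 0.197]
tool_rot: [0.193, 0.981, 0.0, -0.001]
ft_force: [0.3, 0.5, 0.1]
grip_width: 0.0175
grasp_force: 59.2
```

>>> send_rows(
  motion="1 0 0 0.7 0; 1 0 0 1.4 0; 1 0 0 1.4 0",
)

```text
clock: 20.3
eef_pos: [0.5654, -0.2278, 0.1835]
tool_rot: [0.194, 0.981, 0.0, -0.001]
ft_force: [-0.0, 0.1, 0.4]
grip_width: 0.0173
grasp_force: 59.2
```

>>> send_rows(
  motion="1 0 0 0.4 0; 1 0 0 0.8 0; 1 0 0 0.8 0",
)

```text
clock: 20.6
eef_pos: [0.5655, -0.2279, 0.1756]
tool_rot: [0.194, 0.981, 0.0, -0.001]
ft_force: [0.1, -0.1, 0.2]
grip_width: 0.0171
grasp_force: 59.2
```

>>> send_rows(
  motion="1 0 0 0.4 0; 1 0 0 0.8 0; 1 0 0 0.8 0",
)

```text
clock: 20.9
eef_pos: [0.5659, -0.2281, 0.168]
tool_rot: [0.194, 0.981, -0.0, 0.0]
ft_force: [0.1, -0.1, 0.9]
grip_width: 0.0175
grasp_force: 59.4
```

>>> send_rows(
  motion="1 0 0 0.4 0; 1 0 0 0.8 0; 1 0 0 0.8 0",
)

```text
clock: 21.2
eef_pos: [0.5678, -0.2289, 0.1668]
tool_rot: [0.194, 0.981, -0.001, 0.005]
ft_force: [-4.2, 1.9, 23.3]
grip_width: 0.0175
grasp_force: 62.4
```

Contact came at TCP z = 0.167, well below the stub depth for the roughly 139 mm of folder below the TCP. The bore seems open and the folder is seated or rubbing. I'll back off slightly and let go so it can drop.

>>> send_rows(
  motion="1 0 0 -0.6 0; 1 0 0 -0.6 0; 0.5 0 0 -0.6 0; 0.35 0 0 -0.6 0; 0.35 0 0 -0.6 0",
)

```text
clock: 21.7
eef_pos: [0.5654, -0.2278, 0.1651]
tool_rot: [0.194, 0.981, 0.0, -0.001]
ft_force: [0.0, -0.2, -0.5]
grip_width: 0.0276
grasp_force: 0.0
```

```bash
python3 - <<'E'
from h import *
o=bot.get_obs(); print(o["eef_pos"])
a=vision.camera("wrist"); cv2.imwrite("pics/w8.png",a[:,:,::-1])
h=cv2.cvtColor(a,cv2.COLOR_RGB2HSV); 
for r in range(190,330,6): print(r,"".join("#" if (h[r,c,1]<110 and h[r,c,2]>70) else ("." if h[r,c,2]>70 else " ") for c in range(200,345,3)),int(h[r,270,1]),int(h[r,270,2]))
E
```

```text
[ 0.56537488 -0.2278233   0.16514462]
190 ...................##########.....      ......... 80 89
196 ...................##########......     ......... 79 84
202 ....................#########......      ........ 83 83
208 ....................########........     ........ 81 85
214 ....................########........      ....... 76 81
220 ......................####..............  ....... 89 83
226 ... ...  ...............................  ....... 140 93
232 .......  ........................................ 152 121
238 ................................................. 136 131
244 ................................................. 145 127
250 ...........#   ..................    ............ 167 101
256 ..........#    .................      ........... 172 95
262 ......         .................          ....... 169 92
268 .....      #   .................           ...... 170 105
274 ....           .................            ..... 190 173
280 ....     #     ..................      #    ..... 186 191
286 ..        #    ..................    #        ... 178 195
292                ..................               . 181 199
298               ....................                190 199
304               ....................                184 198
310               ....................                191 199
316               ###.................                189 202
322               #####................               183 192
328            ########..................             176 197
```

```bash
python3 - <<'E'
from h import *
a=cv2.imread("pics/w8.png")[:,:,::-1]; h=cv2.cvtColor(np.ascontiguousarray(a),cv2.COLOR_RGB2HSV)
for r in range(0,300,8): print("%3d"%r,"".join("#" if (h[r,c,1]<110 and h[r,c,2]>70) else ("o" if h[r,c,1]<135 and h[r,c,2]>70 else ("." if h[r,c,2]>70 else " ")) for c in range(100,440,4)))
for n in ["wrist","scene","top"]:
    vision.camera(n) if n!="wrist" else None
    print(n,[(np.round(d["rect"]).tolist(),round(d["conf"],2)) for d in boxes_of(n,"bone_folder")],[(np.round(d["rect"]).tolist(),round(d["conf"],2)) for d in boxes_of(n,"tool_block")])
o=bot.get_obs()
for n in ("wrist","scene","top"): print(n,"bore1 mouth",proj(n,[.568,-.229,.08],o),"butt if home",proj(n,[.568,-.229,.17],o))
E
```

```text
0 ..............#####..................................................................
  8 ................###..................................................................
 16 .....................................................................................
 24 .....................................................................................
 32 .....................................................................................
 40 .....................................................................................
 48 .....................................................................................
 56 .....................................................................................
 64 .....................................................................................
 72 .....................................................................................
 80 .....................................................................................
 88 .....................................................................................
 96 ..................
[... 2127 characters left out ...]
..........
288 ..........................       #  ..............          ....#          ..........
296 .............       ....            ..............            ...         o..........
wrist [([272.0, 185.0, 40.0, 80.0], 0.81)] [([219.0, 211.0, 211.0, 144.0], 0.88), ([273.0, 181.0, 48.0, 78.0], 0.54)]
scene [([353.0, 152.0, 16.0, 26.0], 0.65), ([161.0, 276.0, 52.0, 6.0], 0.55)] [([354.0, 171.0, 54.0, 42.0], 0.89)]
top [([142.0, 209.0, 34.0, 20.0], 0.73)] [([375.0, 179.0, 49.0, 40.0], 0.94), ([238.0, 152.0, 23.0, 25.0], 0.28)]
wrist bore1 mouth [271. 216.] butt if home [271. 269.]
scene bore1 mouth [348. 161.] butt if home [350. 134.]
top bore1 mouth [375. 172.] butt if home [385. 164.]
```

```bash
python3 - <<'E'
from h import *
a=cv2.imread("pics/w8.png"); h=cv2.cvtColor(a,cv2.COLOR_BGR2HSV); m=(h[...,1]<118)&(h[...,2]>60); m[:,:235]=0; m[:,310:]=0
for r in list(range(138,228,4)): 
    x=np.nonzero(m[r])[0]; print(r,(x.min(),x.max(),len(x)) if len(x) else "",end=" ")
print()
o=bot.get_obs(); M=R.from_quat(o["tool_rot"]).as_matrix(); B=np.array([.568,-.229,.08])
def P(x,y,z): return B+M[:,0]*x+M[:,1]*y+np.array([0,0,z])
def show(n,th,depth):
    # lean th (toward tool +x) with far wall contact at mouth edge; tip depth below mouth
    t=np.radians(th); 
    x0=.0125-.004/np.cos(t)  # centre line at mouth height
    L=.153-depth/np.cos(t); 
    for y in (-.0105,.0105): print(n,th,"butt",proj("wrist",P(x0+L*np.sin(t),y,L*np.cos(t)),o),proj("scene",P(x0+L*np.sin(t),y,L*np.cos(t)),o),"z",.08+L*np.cos(t),"| mouth",proj("wrist",P(x0,y,0),o))
show("open",15,.063); show("mid",18,.051); show("stub",30,.028); show("stub",32,.028)
b=vision.camera("scene"); hb=cv2.cvtColor(b,cv2.COLOR_RGB2HSV)
for r in range(126,180,2): print(r,"".join("%4d"%hb[r,c,1] for c in range(330,380,2)))
E
```

```text
138  142  146 (np.int64(254), np.int64(286), 33) 150 (np.int64(250), np.int64(291), 42) 154 (np.int64(249), np.int64(291), 43) 158 (np.int64(249), np.int64(292), 44) 162 (np.int64(250), np.int64(291), 42) 166 (np.int64(251), np.int64(291), 41) 170 (np.int64(252), np.int64(290), 39) 174 (np.int64(252), np.int64(289), 38) 178 (np.int64(252), np.int64(288), 37) 182 (np.int64(253), np.int64(288), 36) 186 (np.int64(254), np.int64(287), 34) 190 (np.int64(256), np.int64(286), 31) 194 (np.int64(256), np.int64(285), 30) 198 (np.int64(257), np.int64(285), 29) 202 (np.int64(257), np.int64(284), 28) 206 (np.int64(258), np.int64(284), 27) 210 (np.int64(258), np.int64(283), 26) 214 (np.int64(259), np.int64(283), 25) 218 (np.int64(261), np.int64(281), 21) 222 (np.int64(270), np.int64(274), 5) 226  
open 15 butt [251. 211.] [357. 139.] z 0.16478665142222743 | mouth [258. 207.]
open 15 butt [292. 211.] [350. 140.] z 0.16478665142222743 | mouth [284. 207.]
mid 18 butt [250. 202.] [358. 138.] z 0.1745116469931585 | mouth [258. 207.]
mid 18 butt [293. 202.] [351. 138.] z 0.1745116469931585 | mouth [284.
[... 2457 characters left out ...]
27 114 117 119 118 119 120 121 115 119 115 121 116 113 116 118 118  95
168  156 154 124 122 120 120 121 116 113 119 118 116 113 125 120 120 114 117 118 116 122 118 119 116 101
170  148 144 122 117 116 117 116 125 119 119 121 119 118 117 115 118 117 120 118 118 121 121 117 118 104
172  148 154 118 122 120 117 124 116 117 113 116 121 120 120 122 115 116 120 116 120 121 116 119 116 108
174  173 145 121 121 128 121 120 119 113 118 117 120 121 118 117 116 119 115 123 120 119 119 117 116 106
176  144 132 126 122 124 119 121 119 121 118 112 116 119 119 114 116 115 118 120 116 118 116 126 126 116
178  151 139 134 122 113 110 116 113 119 115 116 118 117 119 117 122 116 122 121 133 123 134 144 161 157
```

Bore 1 is blocked. The folder stopped at the stub and now leans about 30° in the bore, with its butt at wrist (271,148) and scene (359,138). I'll take it again there and turn it upright under a light grip, using the bore as the lever.

>>> send_rows(
  motion="0 0 0 0 0; 0 1.5 0 0.2 0; 0 3 0 0.4 0; 0 4.5 0 0.6 0; 0 5 0 0.6 0",
)

```text
clock: 22.7
eef_pos: [0.5183, -0.2085, 0.1602]
tool_rot: [0.194, 0.981, 0.0, -0.001]
ft_force: [-0.1, 0.5, 0.9]
grip_width: 0.0427
grasp_force: 0.0
```

>>> send_rows(
  motion="0.6 0 0 0 0; 0.7 0 0 0 0; 0.7 0 0 0 0; 0.7 0 0 0 0; 0.7 0 0 0 0",
)

```text
clock: 23.2
eef_pos: [0.52, -0.2092, 0.1606]
tool_rot: [0.194, 0.981, -0.0, 0.0]
ft_force: [-1.0, 0.4, 3.3]
grip_width: 0.0165
grasp_force: 58.5
```

```bash
python3 - <<'E'
from h import *
o=bot.get_obs(); print(o["eef_pos"],o["joint_pos"].round(2))
a=vision.camera("wrist"); cv2.imwrite("pics/w9.png",a[:,:,::-1])
h=cv2.cvtColor(a,cv2.COLOR_RGB2HSV)
for r in range(190,300,5): print("%3d"%r,"".join("#" if (h[r,c,1]<118 and h[r,c,2]>60) else ("." if h[r,c,2]>70 else " ") for c in range(215,330,2)))
E
```

```text
[ 0.51999412 -0.20917405  0.16060574] [-0.38  0.4   0.04  1.21  0.    0.01]
190 ..................................           .............
195 ...........................            ....   ............
200 .................    ....             .....    ...........
205 ........              ..                       ...........
210  ......                                         ..........
215 .......                         .......          .........
220 .......               ..................         .........
225 .......     ............................          ........
230 .........................................         ........
235 ..........................................         .......
240 ..........................................          ......
245 ...........................................         ......
250 ..............####  ................  #####.         .....
255 .............##### #################   #####         .....
260 ........     ######################### ####           ....
265 ......      #####  ###################  ####       .   ...
270 ......      ####    #################   #####         ....
275 ....       #####    ................    #####       ......
280 ...        #####    ................     #####       .....
285 .             ##    ................    ##             ...
290                     ................                     .
295                    ..................
```

>>> send_rows(
  motion="0.562 0 0 0 0; 0.562 -1.3 0 -0.5 0; 0.562 -2.6 0 -0.9 0; 0.562 -3.9 0 -1.2 0; 0.562 -5.2 0 -1.3 0",
)

```text
clock: 23.75
eef_pos: [0.5683, -0.2292, 0.1744]
tool_rot: [0.194, 0.981, -0.0, 0.001]
ft_force: [-2.2, 0.8, 5.4]
grip_width: 0.0187
grasp_force: 8.0
```

```bash
python3 - <<'E'
from h import *
o=bot.get_obs(); print(o["eef_pos"],totool([.568,-.229,.08],o))
a=vision.camera("wrist"); cv2.imwrite("pics/w10.png",a[:,:,::-1])
h=cv2.cvtColor(a,cv2.COLOR_RGB2HSV)
for r in range(190,300,5): print("%3d"%r,"".join("#" if (h[r,c,1]<118 and h[r,c,2]>60) else ("." if h[r,c,2]>70 else " ") for c in range(215,330,2)))
E
```

```text
[ 0.56831499 -0.22918919  0.17441758] [4.78537503e-02 9.08846173e-03 9.44170356e+00]
190 ............................................        ......
195 .............................................       ......
200 ..........................       ............        .....
205 ......................     #      ............        ....
210 .......................##########..............       ....
215 .... .................############..................   ...
220 ....   ...............############..................   ...
225 ....   ..............##############.......................
230 .....................##############.......................
235 .....................###############......................
240 ....................################......................
245 ....................################......................
250 .............####  ##################  #####..............
255 ............#####  ##################   #####.............
260 .......     ####   ##################   #####      .......
265 .....      #####   ###################   ####       ......
270 ....       ####   ####################   #####       .....
275 ....      #####   #####################   ####       .....
280 ...       #####   ####################    #####       ....
285 .            ##    ..................    ###            ..
290                    ...................                    
295                    ...................
```

The folder is upright again over bore 1, butt at about row 280, and it is standing on something at this depth. I'll firm the grip, lift out and check how it hangs before bore 2.

>>> send_rows(
  motion="0.8 0 0 0 0; 0.8 0 0 0 0; 0.8 0 0 -2 0; 0.8 0 0 -5 0; 0.8 0 0 -6.5 0",
)

```text
clock: 24.3
eef_pos: [0.5685, -0.2291, 0.2401]
tool_rot: [0.194, 0.981, -0.0, 0.001]
ft_force: [0.3, 0.1, -0.7]
grip_width: 0.0167
grasp_force: 58.8
```

>>> send_rows(
  motion="0.8 -1.4 -4.8 -0.5 0; 0.8 -1.4 -4.8 -0.5 0; 0.8 -1.4 -4.8 -0.5 0",
)

```text
clock: 24.6
eef_pos: [0.5621, -0.2795, 0.2424]
tool_rot: [0.195, 0.981, 0.0, -0.0]
ft_force: [0.2, 0.3, -1.2]
grip_width: 0.0168
grasp_force: 58.8
```

```bash
cat >> h.py <<'E'
def tipcheck(B,D=.138):
    o=bot.get_obs(); a=vision.camera("wrist"); h=cv2.cvtColor(a,cv2.COLOR_RGB2HSV)
    for r in range(190,290,4): print("%3d"%r,"".join("#" if (h[r,c,1]<118 and h[r,c,2]>60) else ("." if h[r,c,2]>70 else " ") for c in range(215,330,2)))
    print(o["eef_pos"],o["ft_force"],"bore rel",totool(B,o).round(2))
    for ang in (84,87,90,93,96):
        c,s=np.cos(np.radians(ang)),np.sin(np.radians(ang)); print(ang,proj("wrist",o["eef_pos"]+R.from_quat(o["tool_rot"]).apply([D*c,0,D*s]),o),end=" ")
E
python3 -c "
from h import *
tipcheck([.5622,-.2787,.08])"
```

```text
190 ..............................   .........................
194 ...... ....................     ..........................
198 ..........................................................
202 ..........................................................
206 .........................######...........................
210 .......................##########.........................
214 ......................############........................
218 ......................############........................
222 ......................#############.......................
226 ......................#############.......................
230 .....................##############.......................
234 .....................###############......................
238 .....................###############......................
242 ....................################......................
246 ....................################......................
250 ..............####  ################   ####...............
254 .............####   ################   ####...............
258 .........    ####   #################  #####    ..........
262 .......      ####  ##################  #####      ........
266 ......      #####  ##################   ####      ........
270 .....       ####   ###################  #####      .......
274 .....      #####  ####################  #####       ......
278 ....       #####  ####################   #####      ......
282 ...         ####   ###################  ####         .....
286 .             ##    ################    ##             ...
[ 0.56213729 -0.2795112   0.24238785] [ 0.17074909  0.33028602 -1.20528083] bore rel [1.000e-02 7.000e-02 1.624e+01]
84 [271. 184.] 87 [271. 191.] 90 [271. 198.] 93 [271. 205.] 96 [271. 212.]
```

>>> send_rows(
  motion="0.8 0.3 0.05 1.5 0; 0.8 0.3 0.05 3 0; 0.8 0.3 0.05 4.5 0; 0.8 0.3 0.05 6 0; 0.8 0.3 0.05 6.2 0",
)

```text
clock: 25.15
eef_pos: [0.5586, -0.2751, 0.1784]
tool_rot: [0.193, 0.981, 0.001, -0.003]
ft_force: [-0.5, -0.6, -0.9]
grip_width: 0.0171
grasp_force: 58.8
```

>>> send_rows(
  motion="0.8 0 0 0.5 0; 0.8 0 0 1 0; 0.8 0 0 1 0",
)

```text
clock: 25.45
eef_pos: [0.561, -0.2768, 0.1744]
tool_rot: [0.193, 0.981, -0.0, 0.002]
ft_force: [-1.3, 1.3, 8.7]
grip_width: 0.0167
grasp_force: 59.7
```

Contact in bore 2 came at exactly the same height as in bore 1 (0.1744), so both are blocked and bore 3 must be open. On to bore 3.

>>> send_rows(
  motion="0.8 0 0 -3 0; 0.8 0 0 -6 0; 0.8 0 0 -7 0; 0.8 -1.2 -4.8 -7 0; 0.8 -1.2 -4.8 -7 0",
)

```text
clock: 25.95
eef_pos: [0.552, -0.3302, 0.2412]
tool_rot: [0.196, 0.981, -0.001, 0.001]
ft_force: [0.3, -0.2, -0.5]
grip_width: 0.0169
grasp_force: 58.9
```

```bash
python3 -c "
from h import *
tipcheck([.5559,-.328,.08],.122)"
```

```text
190 .............................   ..........................
194 ..........................................................
198 .............. ...........................................
202 ..............  ..........................................
206 ..............   ........######...........................
210 ...............   .....###########........................
214 ................ .....############........................
218 ......................#############.......................
222 .....................##############.......................
226 ......................#############.......................
230 .....................##############.......................
234 .....................###############......................
238 .....................###############......................
242 .....................###############......................
246 ....................################......................
250 ..............####  ################   ####...............
254 .............#####  ################   ####...............
258 .........    ####   #################  #####    ..........
262 .......      ####  ##################   ####      #.......
266 ......      #####  ##################   ####       ###....
270 .....       ####   ###################  #####       ###...
274 .....      #####  ####################  #####       ####..
278 ....       #####  ####################   #####       ####.
282 ...         ####   ###################  ####         ####.
286 .             ##    ####............    ##             ###
[ 0.55199546 -0.33021035  0.24115574] [ 0.30189444 -0.17192074 -0.4533463 ] bore rel [-0.25  0.4  16.12]
84 [271. 189.] 87 [271. 195.] 90 [271. 202.] 93 [271. 208.] 96 [271. 215.]
```

>>> send_rows(
  motion="0.8 0 0 0 0; 0.8 0 0 0 0",
)

```text
clock: 26.2
eef_pos: [0.5526, -0.325, 0.2407]
tool_rot: [0.193, 0.981, 0.0, -0.001]
ft_force: [0.2, -0.4, -0.6]
grip_width: 0.0171
grasp_force: 58.9
```

>>> send_rows(
  motion="0.8 -0.1 -0.15 0 0; 0.8 -0.1 -0.15 2 0; 0.8 -0.1 -0.15 4 0; 0.8 -0.1 -0.15 5.5 0; 0.8 -0.1 -0.15 6.2 0",
)

```text
clock: 26.7
eef_pos: [0.5525, -0.3265, 0.1774]
tool_rot: [0.193, 0.981, 0.001, -0.001]
ft_force: [0.8, -0.2, -1.1]
grip_width: 0.0172
grasp_force: 58.9
```

>>> send_rows(
  motion="0.8 0 0 0.5 0; 0.8 0 0 1 0; 0.8 0 0 1 0",
)

```text
clock: 27.0
eef_pos: [0.5531, -0.3275, 0.1692]
tool_rot: [0.194, 0.981, 0.0, -0.0]
ft_force: [-0.2, -0.4, -0.6]
grip_width: 0.0168
grasp_force: 58.9
```

It has gone past the stub depth with no force, so bore 3 is open. I'll go on down to the bottom.

>>> send_rows(
  motion="0.8 0 0 0.7 0; 0.8 0 0 1.4 0; 0.8 0 0 2 0; 0.8 0 0 2 0",
)

```text
clock: 27.4
eef_pos: [0.5523, -0.3272, 0.1478]
tool_rot: [0.194, 0.981, 0.0, -0.001]
ft_force: [-0.2, -0.1, 0.2]
grip_width: 0.0171
grasp_force: 58.9
```

>>> send_rows(
  motion="0.8 0 0 0.4 0; 0.8 0 0 0.8 0; 0.8 0 0 0.8 0",
)

```text
clock: 27.7
eef_pos: [0.5528, -0.3275, 0.1406]
tool_rot: [0.194, 0.981, 0.0, -0.0]
ft_force: [-0.1, 0.8, -0.4]
grip_width: 0.0169
grasp_force: 58.9
```

>>> send_rows(
  motion="0.5 0 0 0 0; 0.35 0 0 0 0; 0.1 0 0 0 0; -0.1 0 0 0 0; -0.1 0 0 0 0",
)

```text
clock: 28.2
eef_pos: [0.5531, -0.3277, 0.1415]
tool_rot: [0.194, 0.981, -0.0, 0.0]
ft_force: [-0.7, -0.3, -0.2]
grip_width: 0.0466
grasp_force: 0.0
```

>>> send_rows(
  motion="-0.1 0 0 -2 0; -0.1 0 0 -5 0; -0.1 0 0 -9 0; -0.1 0 0 -13 0; -0.1 0 0 -13 0",
)

```text
clock: 28.7
eef_pos: [0.5555, -0.3291, 0.2789]
tool_rot: [0.194, 0.981, -0.002, 0.006]
ft_force: [1.0, -1.2, -0.0]
grip_width: 0.0474
grasp_force: 0.0
```

```bash
python3 - <<'E'
from h import *
tipcheck([.5559,-.328,.08],.122)
o=bot.get_obs(); M=R.from_quat(o["tool_rot"]).as_matrix(); B=np.array([.5559,-.328,.0])
print()
for th in (-15,0,15):
    t=np.radians(th); x=np.sin(t)*.153+(-.008 if th>0 else .008 if th<0 else 0)
    P=B+M[:,0]*x+np.array([0,0,.017+.153*np.cos(t)]); print(th,[proj(n,P,o) for n in("wrist","scene","top")])
P=B+M[:,0]*.06+np.array([0,0,.182]); print("stub30",[proj(n,P,o) for n in("wrist","scene","top")])
for n in ("wrist","scene","top"):
    vision.camera(n); print(n,[(np.round(d["rect"]).tolist(),round(d["conf"],2)) for d in boxes_of(n,"bone_folder")])
E
```

```text
190 .............................#............................
194 ...............  .........................................
198 ...............   ........................................
202 ................  ........................................
206 ..........................................................
210 ..........................................................
214 ..........................................................
218 ..........................................................
222 ..........................................................
226 ..........................................................
230 ..........................................................
234 ..........................................................
238 ..........................................................
242 ..........................................................
246 ........................................########..........
250 ###..................................##############..####.
254 ##    .............................###############    ####
258 ##    ...................
[... 424 characters left out ...]
##################.........######                 
[ 0.55545028 -0.32906203  0.278899  ] [ 1.00474808 -1.15877074 -0.03467119] bore rel [ 0.25  0.15 19.89]
84 [271. 189.] 87 [271. 195.] 90 [271. 202.] 93 [271. 208.] 96 [271. 215.] 
-15 [array([272., 237.]), array([374., 124.]), array([430., 156.])]
0 [array([272., 207.]), array([378., 127.]), array([427., 168.])]
15 [array([273., 171.]), array([382., 133.]), array([422., 180.])]
stub30 [array([273., 139.]), array([386., 132.]), array([420., 190.])]
wrist [([273.0, 184.0, 18.0, 16.0], 0.75)]
scene [([158.0, 277.0, 49.0, 8.0], 0.67), ([380.0, 143.0, 12.0, 27.0], 0.44)]
top [([142.0, 211.0, 31.0, 17.0], 0.71), ([419.0, 180.0, 13.0, 6.0], 0.43)]
```

```bash
python3 - <<'E'
from h import *
o=bot.get_obs(); a=vision.camera("wrist"); h=cv2.cvtColor(a,cv2.COLOR_RGB2HSV)
for r in range(156,214,3): print("%3d"%r,"".join("#" if (h[r,c,1]<118 and h[r,c,2]>60) else ("." if h[r,c,2]>70 else " ") for c in range(240,310,1)))
M=R.from_quat(o["tool_rot"]).as_matrix(); B=np.array([.5559,-.328,.0])
for th in (10,12,14,16,18):
    t=np.radians(th)
    for tipz in (.017,.052):
        L=(.08-tipz)/np.cos(t); x0=.0125-.004/np.cos(t); x=x0+(.153-L)*np.sin(t); z=.08+(.153-L)*np.cos(t)
        P=lambda y,dx:B+M[:,0]*(x+dx*np.cos(t))+M[:,1]*y+[0,0,z-dx*np.sin(t)]
        print(th,tipz,"top edge near/far",proj("wrist",P(-.0105,.004),o),proj("wrist",P(.0105,.004),o),proj("wrist",P(.0105,-.004),o))
print(o["eef_pos"],o["clock"])
E
```

```text
156 ......................................................................
159 ......................................................................
162 ......................................................................
165 ......................................................................
168 ......................................................................
171 ..................................................................    
174 ...............................................................       
177 ..............................................................        
180 ..............................###.............................        
183 .......................################..........................     
186 ......................###################.............................
189 .....................#####################............................
192 .....................######################...........................
195 .....................#####################............................
198 ...   ...................########.............
[... 373 characters left out ...]
..........................
10 0.017 top edge near/far [260. 181.] [284. 181.] [284. 191.]
10 0.052 top edge near/far [258. 182.] [286. 183.] [286. 193.]
12 0.017 top edge near/far [260. 178.] [284. 178.] [284. 187.]
12 0.052 top edge near/far [258. 177.] [286. 177.] [286. 187.]
14 0.017 top edge near/far [260. 174.] [284. 174.] [284. 184.]
14 0.052 top edge near/far [258. 171.] [286. 171.] [286. 182.]
16 0.017 top edge near/far [260. 171.] [284. 171.] [284. 180.]
16 0.052 top edge near/far [258. 165.] [286. 165.] [286. 176.]
18 0.017 top edge near/far [260. 168.] [284. 168.] [284. 177.]
18 0.052 top edge near/far [258. 159.] [286. 159.] [286. 170.]
[ 0.55237254 -0.32720459  0.2693698 ] 29.05
```

The folder stands home in bore 3, about 9° from upright by the butt face (wrist rows 181–197, 22 px wide, as expected at full depth). The arm is clear, so I'm handing in.

```bash
python3 -c "
from h import *
print(workorder.job_done())"
```

```text
the job is handed in; nothing more can be done
None
```

The job is handed in: the bone folder was parked in the cup and let go, and it now stands point down, released, in bore 3. Bores 1 and 2 stopped it at the same height. Bore 3 let it down to within about 2 mm of full depth before I let go. By camera estimate it leans about 9°. The hand-in gave no verdict, and I did not re-measure the small things, though no move went near them.

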